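Put the grinding bench in order

TASK

Tidy up after grinding: lay each round bar in the two V-notches of the bar rest painted in the same colour as its ends, put the small grinding wheel flat on the round pad, and put the sharpening stone flat on the oblong pad, lengthwise along it. Each should sit in the middle of its place; leave the pliers and the brush lying where they are.

Things in the scene. Friction and masses are not known exactly. Their poses are not given: they have to be found in the camera images.
- bar_red: loose bright steel round bar, diameter 20 mm, length 130 mm, the last 28 mm at both ends painted red; lies on its side on the bench at the start and can roll. Origin: middle of the bar, on its axis (10 mm above what it lies on); x along the bar, y and z turn with it as it rolls. About 0.31 kg
- bar_blue: loose bright steel round bar, diameter 20 mm, length 130 mm, the last 28 mm at both ends painted blue; lies on its side on the bench at the start and can roll. Origin: middle of the bar, on its axis (10 mm above what it lies on); x along the bar, y and z turn with it as it rolls. About 0.31 kg
- wheel: loose small grey grinding wheel with a pale paper disc and a dark bore on its faces, a flat disc of diameter 54 mm, 25 mm thick, lying flat on the bench at the start. Origin: its centre (12.5 mm above what it lies on); z is its axis, up at the start. About 0.14 kg
- stone: loose sharpening stone, a block 100 mm (x) by 40 mm (y) by 25 mm (z) with a green upper half and a dark grey lower half, lying flat on the bench at the start. Origin: its centre (12.5 mm above what it lies on); x is its length. About 0.22 kg
- rest_red: fixed red bar rest: base plate 100 (x) by 60 (y) by 8 mm thick with two upright 90 degree V-notches, each 14 mm thick, centred at x = +40 and -40 mm; the 66 mm between them is free for fingers. V bottom 28 mm, tips 44 mm above the bench; V mouth 32 mm wide, arms 46 mm over all. A bar lying in both has its axis along x, 42 mm above the origin. Origin: centre of underside; x along the grooves, z up
- rest_blue: fixed blue bar rest: base plate 100 (x) by 60 (y) by 8 mm thick with two upright 90 degree V-notches, each 14 mm thick, centred at x = +40 and -40 mm; the 66 mm between them is free for fingers. V bottom 28 mm, tips 44 mm above the bench; V mouth 32 mm wide, arms 46 mm over all. A bar lying in both has its axis along x, 42 mm above the origin. Origin: centre of underside; x along the grooves, z up
- pad_round: fixed round black rubber pad with a yellow edge line, 80 mm across, 4 mm thick. Origin: centre of its underside, on the bench; z up
- pad_oblong: fixed oblong black rubber pad with a yellow edge line, 126 mm (x) by 66 mm (y), 4 mm thick. Origin: centre of its underside, on the bench; x is its length, z up
- pliers: loose pliers with blue handles lying flat among the things, to be left alone: 157 mm long (x, jaws to +x), 62 mm wide over the handles, 14 mm high. Origin: on the underside, near the middle of the length
- brush: loose brass wire brush with a dark wooden back, to be left alone: lies bristles down among the things, 158 mm (x) by 46 mm (y), 32 mm high. Origin: centre of its underside
There are look-alikes about, which are no part of the job. There is more than one size of the stone; the one meant has the size given above.

How it is judged:
By the outcome, as a careful person would: the job done as asked, in the order asked, and still so for the second after the job is handed in, with the robot touching nothing.
It also fails if it takes over 106 s, if anything falls off the work surface, if the arm or the gripper's body presses on something with over 40 N, if the wrist force passes 120 N, or if a joint passes its speed limit or range.

ROBOT

A 6-joint arm with a two-finger parallel gripper is mounted at the origin on the work surface. World frame = base frame: x ahead of the robot, y to its left, z up, the work surface at z = 0. Lengths are in m, angles in rad, forces in N, time in s.
With the tool pointing down it reaches from about 0.35 to 0.975 m from the base axis. Payload 4.9 kg.
Tool frame: the origin (TCP) lies between the finger pads; the fingertips stand 25 mm ahead of it and the grasp point (between the pads) lies 6 mm ahead of it (manip.tcp_to_tips is the z of the fingertips in the tool frame, in m); z points along the fingers, y is the line along which they close (so a half turn about z gives the same grasp; the last joint's range is limited). The gripper opens to 85 mm and grips with 20 to 120 N. Pads are 22 mm wide; open, the fingers measure 114 mm over their backs; the gripper's body (76 mm by 85 mm) begins 54 mm behind the grasp point. The pads swing forward as they close: fully open they stand 13 mm farther back than shut.
Start: joints at [-1.306, 0.053, 1.613, -0, 1.476, -0.119], TCP at [0.234, -0.58, 0.256] pointing down, gripper open.
Joint ranges: [-3.01, 3.01], [-1.01, 2.22], [0.06, 2.58], [-1.02, 4.17], [0.09, 2.62], [-3.14, 3.14]. Speed limits (rad/s): [2.57, 2.57, 3.14, 3.14, 3.14, 3.14].

INTERFACE

Orientations are given as a unit quaternion [w, x, y, z].
In Python, from plant import manip gives the robot as it stands. The module is installed in compiled form; this text tells all that it offers.
- The arm moves only by the tool arm_command, never from a script. Its argument "moves" is a list of rows, each a list of 3 entries, a list of its own where there are three numbers: the opening, from -1 (shut) to 1 (fully open), then the shift along the tool's x, y, z in units of 0.15 m (1.0 is 0.15 m), then the turn about the tool's z in units of 2 pi rad (1.0 is 2 pi rad). A call has 1 to 20 rows; each row is the pose to reach, as a shift and turn from the pose commanded when the call began, along the tool's axes at that moment, turning the shorter way round; what a row does not reach only later rows make up. A row lasts 1/12 s, in which the tool goes at most 41.7 mm and 7.16 degrees, less where a joint would pass 70% of its speed; a pose out of reach is approached as far as the arm can. A call with a number of a shift or a turn outside -1 to 1 is refused whole. A call with a gripper value outside its range is refused whole. The fingers move at their own pace and stop on an object; the grip force is fixed at half the most. Time passes only in rows, so rows that repeat a pose let the fingers close. It gives the time, the measured TCP pose, the force, the opening and the grip force at its end, in the units of the state.
- manip.state(): the state, without advancing time (a new reading comes with each control period).
- manip.grab_frame(name): name is "scene" or "top" or "wrist"; returns a dict with "frame" (400x640x3 uint8, red, green, blue), "fx", "fy", "cx", "cy" (pixels), "R" (3x3) and "t" (3): a world point X has camera coordinates R X + t. Camera axes: x right, y down, z forward; pixel columns grow to the right and rows downward; lengths in m; the calibration is good to about 2 mm. A picture is of the moment at which its call begins. There is no depth.
- manip.job_done(): hands the job in; it is judged then, once.
Trained networks look in a picture, given as the dict that the camera call returned (one of the last four; its "shot" number tells which), for a name from the list of things; names that differ only in an ending like _2 or _b are one class to them, and where a whole thing is asked for, a point or a joint stands for the part that bears it (a point fixed in the world has none). Each returns a list of dicts, best first, with "confidence" (0 to 1); they miss things now and then, are a little off and sometimes report something else, mostly with a low value. They report only what shows in the picture. A call takes as long as a camera call. They do not tell look-alikes from the thing itself.
- manip.search_frame(picture, target): "extent" ([left, top, right, bottom] in pixels, round what is visible of it).
The state is a dict: "time": time; "joint_pos": joint angles; "joint_vel": joint speeds; "joint_efforts": joint torques, N m; "tool_pos": TCP position; "tool_rot": TCP orientation; "contact_force": force on the tool from outside, world axes, zero at the start; "ft_torque": the same for the moment, N m; "gripper_width": opening from 0.0 (shut) to 1.0 (fully open); "grasp_force": force on a finger pad.
Only numpy, scipy, OpenCV 4.12 (cv2) and the standard library are available. Lean on these libraries where they do the work, as an engineer would, in place of code of your own. Each camera call takes 0.05 s, during which the arm holds its last target. There are 200 camera calls.

## Working session

There is one attempt and no reset: what is moved stays moved. The work goes in short steps, Python scripts to look and compute and a tool call to move; the robot and the scene stay as the last step left them, time stands still between calls to the robot, and variables do not carry over. Pictures are saved under pics/ and viewed, at most 18 in all, crops included, and the job is handed in when it is done.

Besides the shell and the picture viewer there is one more tool, called after "Emit:" as a command line: name --argument value ..., lists and objects as JSON in quotes. arm_command: Moves the arm, as the interface text tells. Shifts and turns lie within -1 to 1; 1 stands for 0.15 m of shift or 2 pi rad of turn. Its arguments: {"type":"object","properties":{"moves":{"type":"array"}},"required":["moves"]}

```bash
mkdir -p pics; ls
cat > h.py <<'E'
import numpy as np, cv2
from plant import manip
def ray(p,u,v,z):
    R=np.array(p["R"]);t=np.array(p["t"])
    d=R.T@np.array([(u-p["cx"])/p["fx"],(v-p["cy"])/p["fy"],1.]);c=-R.T@t
    return c+d*(z-c[2])/d[2]
def proj(p,X):
    q=np.array(p["R"])@np.array(X)+np.array(p["t"]);return q[0]/q[2]*p["fx"]+p["cx"],q[1]/q[2]*p["fy"]+p["cy"]
def save(p,n,crop=None,s=1):
    f=p["frame"][:,:,::-1]
    if crop: f=f[crop[1]:crop[3],crop[0]:crop[2]]
    cv2.imwrite("pics/"+n,cv2.resize(f,None,fx=s,fy=s,interpolation=cv2.INTER_CUBIC))
E
python3 - <<'E'
from h import *
names="bar_red bar_blue wheel stone rest_red rest_blue pad_round pad_oblong pliers brush".split()
for c in ["top","scene"]:
    p=manip.grab_frame(c);save(p,c+"0.png",s=1.25)
    print(c,p["fx"],p["cx"],p["cy"],np.round(-np.array(p["R"]).T@p["t"],3),np.round(p["R"],2).tolist())
    np.save(c+"0.npy",p,allow_pickle=True)
    for n in names:
        for d in manip.search_frame(p,n)[:4]:
            e=d["extent"];print(n,round(d["confidence"],2),np.round(e),np.round(ray(p,(e[0]+e[2])/2,(e[1]+e[3])/2,0.01)[:2],3))
print(manip.state())
E
```

```text
pics
top 392.2334086666397 317.6080184778605 206.36346377660453 [0.442 0.012 0.942] [[-0.02, -1.0, 0.01], [-1.0, 0.02, -0.09], [0.09, -0.01, -1.0]]
bar_red 0.73 [154. 258. 204. 297.] [0.364 0.325]
bar_blue 0.97 [432. 245. 479. 291.] [ 0.371 -0.324]
wheel 0.66 [473. 196. 500. 220.] [ 0.512 -0.406]
stone 0.9 [191. 110. 212. 141.] [0.727 0.274]
stone 0.79 [200. 156. 244. 188.] [0.612 0.225]
rest_red 0.7 [246. 223. 276. 270.] [0.433 0.133]
rest_red 0.33 [433. 245. 482. 292.] [ 0.369 -0.329]
rest_blue 0.69 [136. 193. 169. 237.] [0.512 0.39 ]
pad_round 0.88 [356. 217. 390. 252.] [ 0.455 -0.132]
pad_oblong 0.6 [384. 151. 441. 198.] [ 0.596 -0.232]
pliers 0.71 [299. 120. 326. 187.] [0.652 0.008]
brush 0.92 [312. 201. 330. 265.] [ 0.46  -0.008]
scene 422.1064059877561 316.1012502605809 199.7733677060004 [1.016 0.388 0.809] [[-0.64, 0.77, 0.02], [0.6, 0.51, -0.62], [-0.48, -0.39, -0.79]]
bar_red 0.83 [454. 209. 490. 260.] [0.368 0.33 ]
bar_red 0.61 [439. 268. 492. 324.] [0.516 0.39 ]
bar_blue 0.53 [254.  95. 267. 130.] [ 0.38  -0.331]
wheel 0.82 [196. 112. 220. 137.] [ 0.511 -0.406]
stone 0.96
[... 430 characters left out ...]
896e+00,  5.27406908e-02,  1.61288656e+00,  2.08194581e-05,
        1.47599914e+00, -1.19016789e-01]), 'joint_vel': array([-6.65068002e-05, -2.12164683e-04, -1.00116639e-03, -2.16888101e-03,
       -3.55964157e-04, -9.01973564e-05]), 'joint_efforts': array([-9.09272308e-05, -3.93694997e+01, -3.70466173e+01, -1.02766110e-04,
        5.48124844e-04, -1.84707307e-05]), 'tool_pos': array([ 0.23402993, -0.57951749,  0.25628636]), 'tool_rot': array([-1.75789160e-05,  9.81642468e-01,  1.90730344e-01,  9.10695781e-06]), 'contact_force': array([-0.41839851, -0.04365292,  0.67827723]), 'ft_torque': array([-0.04077037,  0.00814465,  0.00598528]), 'grasp_force': 0.0, 'gripper_width': 0.9978413774225402}
```

View pics/top0.png

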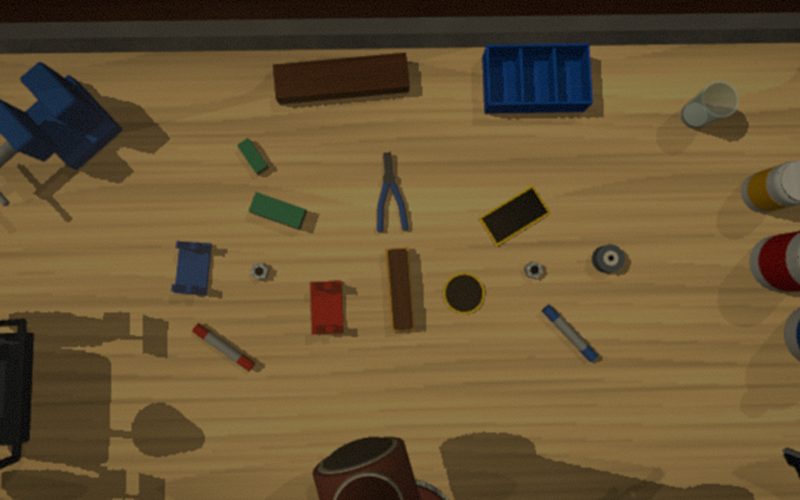

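View pics/scene0.png

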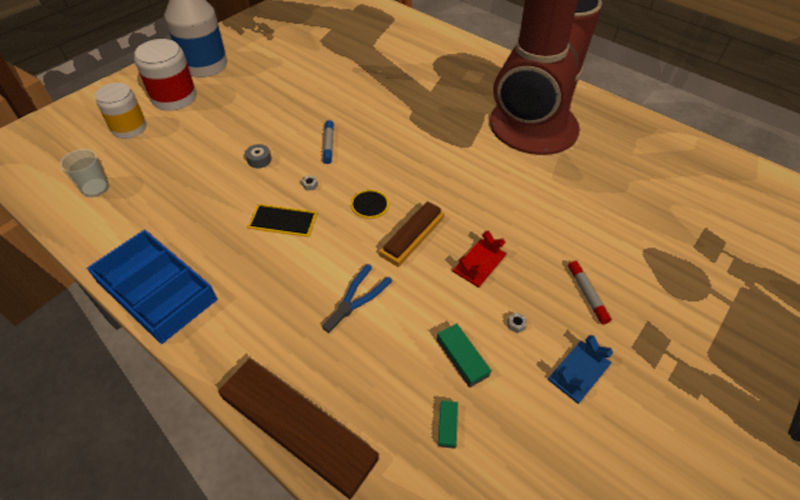

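Top picture (in 1.25x pixels): red bar at (223,347), blue bar (570,333), red rest (327,307), blue rest (193,268), wheel (610,258), round pad (464,293), oblong pad (515,215). Nuts are at (260,271) and (534,270), and the pliers and brush are near (392,200) and (400,288). There are two stones: the larger at (278,210) and the smaller at (253,156). I'll measure both and confirm in a crop.

```bash
cat >> h.py <<'E'
from scipy.optimize import minimize
def box(cx,cy,z0,z1,lx,ly): return [[cx+a*lx/2,cy+b*ly/2,z] for a in(-1,1) for b in(-1,1) for z in(z0,z1)]
def cyl(x0,x1,r,zc): return [[x,r*np.cos(t),zc+r*np.sin(t)] for x in(x0,x1) for t in np.linspace(0,2*np.pi,24)]
def notch(x): # V upright: two arms + web under the V
    P=lambda pts:[[x+s,y,z] for s in(-.007,.007) for y,z in pts]
    return [P([(-.023,.008),(.023,.008),(.023,.028),(-.023,.028)]),P([(0,.028),(.016,.044),(.023,.044),(.023,.028)]),P([(0,.028),(-.016,.044),(-.023,.044),(-.023,.028)])]
rnd=lambda r,z0,z1:[[r*np.cos(t),r*np.sin(t),z] for z in(z0,z1) for t in np.linspace(0,2*np.pi,40)]
M={"bar":[cyl(-.065,-.037,.01,.01),cyl(.037,.065,.01,.01)],"rest":[box(0,0,0,.008,.1,.06)]+notch(.04)+notch(-.04),
 "stone":[box(0,0,.0125,.025,.1,.04)],"wheel":[rnd(.027,0,.025)]}
def mask(p,col):
    h,s,v=[a.astype(int) for a in cv2.split(cv2.cvtColor(p["frame"],cv2.COLOR_RGB2HSV))]
    return {"red":((h<7)|(h>173))&(s>150)&(v>60),"blue":(h>100)&(h<125)&(s>90)&(v>40),
            "green":(h>60)&(h<95)&(s>90)&(v>30),"dark":(v<50),"grey":(s<75)}[col]
def fit(p,col,parts,ext,guess,S=4,pad=6,dz=0.):
    l,t,r,b=int(ext[0]-pad),int(ext[1]-pad),int(ext[2]+pad),int(ext[3]+pad);l=max(l,0);t=max(t,0)
    m=mask(p,col)[t:b,l:r].astype(float);H,W=m.shape
    def ren(q):
        c,s=np.cos(q[2]),np.sin(q[2]);im=np.zeros((H*S,W*S),np.uint8)
        for P in parts:
            uv=np.array([proj(p,(q[0]+c*x-s*y,q[1]+s*x+c*y,z+dz)) for x,y,z in P])
            uv=((uv-[l,t]+.5)*S-.5)*16
            cv2.fillConvexPoly(im,cv2.convexHull(np.round(uv).astype(np.int32)),1,shift=4)
        return im.reshape(H,S,W,S).mean((1,3))
    f=lambda q:1-np.minimum(ren(q),m).sum()/max(np.maximum(ren(q),m).sum(),1)
    best=None
    for a in guess[2]:
        r_=minimize(f,[guess[0],guess[1],a],method="Nelder-Mead",options=dict(initial_simplex=np.array([guess[0],guess[1],a])+np.array([[0,0,0],[.01,0,0],[0,.01,0],[0,0,.2]]),xatol=1e-4,fatol=1e-4))
        if best is None or r_.fun<best.fun: best=r_
    return np.round(best.x,4),round(1-best.fun,3)
def rect(p,col,ext,z,pad=4):
    l,t,r,b=[int(x) for x in(ext[0]-pad,ext[1]-pad,ext[2]+pad,ext[3]+pad)]
    m=np.zeros(p["frame"].shape[:2],np.uint8);m[t:b,l:r]=mask(p,col)[t:b,l:r]
    c=max(cv2.findContours(m,0,cv2.CHAIN_APPROX_NONE)[0],key=cv2.contourArea)[:,0].astype(float)
    w=np.array([ray(p,u,v,z)[:2] for u,v in c],np.float32)
    return [np.round(x,3) for x in cv2.minAreaRect(w*1000)]
E
python3 - <<'E'
from h import *
Y=np.linspace(0,np.pi,7)[:-1]
G={"bar_red":("red","bar",.364,.325),"bar_blue":("blue","bar",.371,-.324),"rest_red":("red","rest",.432,.135),"rest_blue":("blue","rest",.512,.39),"stone":("green","stone",.615,.227),"wheel":("grey","wheel",.512,-.406)}
for c in["top","scene"]:
    p=np.load(c+"0.npy",allow_pickle=True).item()
    for n,(col,m,x,y) in G.items():
        uv=np.array([proj(p,(x+a,y+b,z)) for a in(-.06,.06) for b in(-.06,.06) for z in(0,.04)])
        e=[*uv.min(0),*uv.max(0)]
        print(c,n,fit(p,col,M[m],e,(x,y,Y if m!="wheel" else [0]),pad=0))
    for x,y in[(.46,-.128),(.6,-.228)]:
        uv=np.array([proj(p,(x+a,y+b,0)) for a in(-.06,.06) for b in(-.06,.06)])
        print(c,"pad",rect(p,"dark",[*uv.min(0),*uv.max(0)],.004,0))
    for x,y in[(.615,.227),(.728,.274)]:
        uv=np.array([proj(p,(x+a,y+b,0)) for a in(-.05,.05) for b in(-.05,.05)])
        print(c,"stones",rect(p,"green",[*uv.min(0),*uv.max(0)],.025,0))
    if c=="scene": save(p,"stones.png",(320,240,420,380),4)
E
```

```text
top bar_red (array([0.3648, 0.3274, 0.9604]), np.float64(0.528))
top bar_blue (array([ 0.376 , -0.3248,  0.699 ]), np.float64(0.625))
top rest_red (array([0.4345, 0.1353, 3.1342]), np.float64(0.72))
top rest_blue (array([0.4943, 0.3913, 2.9477]), np.float64(0.594))
top stone (array([0.6183, 0.2239, 1.1848]), np.float64(0.761))
top wheel (array([ 0.5145, -0.4046,  0.1367]), np.float64(0.846))
top pad [array([ 454.358, -127.035]), array([64.867, 64.415]), np.float64(88.7)]
top pad [array([ 604.081, -231.768]), array([ 53.336, 113.64 ]), np.float64(30.035)]
top stones [array([618.358, 223.768]), array([95.511, 35.809]), np.float64(69.234)]
top stones [array([725.627, 271.102]), array([61.646, 22.32 ]), np.float64(33.618)]
scene bar_red (array([0.3662, 0.3255, 0.9665]), np.float64(0.734))
scene bar_blue (array([ 0.3777, -0.326 ,  0.7412]), np.float64(0.569))
scene rest_red (array([0.4356, 0.1341, 0.0491]), np.float64(0.879))
scene rest_blue (array([ 0.5154,  0.3875, -0.0764]), np.float64(0.908))
scene stone (array([0.6221, 0.2244, 1.2036]), np.float64(0.919))
scene wheel (array([ 0.5154, -0.4073,  0.0377]), np.float64(0.711))
scene pad [array([ 457.803, -127.775]), array([60.738, 65.478]), np.float64(40.677)]
scene pad [array([ 606.592, -232.079]), array([ 53.326, 114.363]), np.float64(29.848)]
scene stones [array([624.998, 225.628]), array([102.204,  42.756]), np.float64(69.276)]
scene stones [array([735.115, 275.108]), array([67.837, 25.165]), np.float64(33.646)]
```

View pics/stones.png

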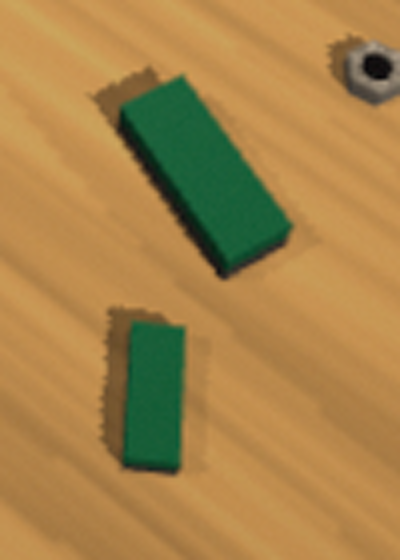

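The larger stone (crop centre about (205,170)) measures about 100x40 mm, so it is the one meant. The smaller one (155,395) is about 65x24 mm. Moving to the red bar.

Emit:
arm_command --moves '[[1,[1,-1,0],0.061],[1,[1,-1,0],0.061],[1,[1,-1,0],0.061],[1,[1,-1,0],0.061],[1,[1,-1,0],0.061],[1,[1,-1,0],0.061],[1,[1,-1,0],0.061]]'

```text
time: 1.68
tool_pos: [0.3178, -0.3826, 0.2566]
tool_rot: [0.0, 1.0, 0.002, 0.0]
contact_force: [-0.4, -1.2, 0.7]
gripper_width: 1.002
grasp_force: 0.0
```

Emit:
arm_command --moves '[[1,[0.6,-1,0],0],[1,[0.6,-1,0],0],[1,[0.6,-1,0],0],[1,[0.6,-1,0],0],[1,[0.6,-1,0],0],[1,[0.6,-1,0],0]]'

```text
time: 2.18
tool_pos: [0.4078, -0.2336, 0.2565]
tool_rot: [0.0, 1.0, 0.002, 0.0]
contact_force: [0.0, -0.9, 0.1]
gripper_width: 1.002
grasp_force: 0.0
```

Emit:
arm_command --moves '[[1,[0,-1,0],0],[1,[0,-1,0],0],[1,[0,-1,0],0],[1,[0,-1,0],0],[1,[0,-1,0],0]]'

```text
time: 2.6
tool_pos: [0.4067, -0.0829, 0.2565]
tool_rot: [-0.0, 1.0, 0.001, 0.0]
contact_force: [0.9, -0.3, -0.7]
gripper_width: 0.995
grasp_force: 0.0
```

Emit:
arm_command --moves '[[1,[0,-1,0],0],[1,[0,-1,0],0],[1,[0,-1,0],0],[1,[0,-1,0],0],[1,[0,-1,0],0]]'

```text
time: 3.02
tool_pos: [0.4072, 0.0671, 0.2566]
tool_rot: [-0.0, 1.0, 0.002, 0.0]
contact_force: [-0.0, -0.4, 1.0]
gripper_width: 1.001
grasp_force: 0.0
```

Emit:
arm_command --moves '[[1,[0,-1,0],0],[1,[0,-1,0],0],[1,[0,-1,0],0],[1,[0,-1,0],0],[1,[0,-1,0],0]]'

```text
time: 3.43
tool_pos: [0.4079, 0.2171, 0.2563]
tool_rot: [-0.0, 1.0, 0.001, -0.0]
contact_force: [0.3, -0.3, -0.5]
gripper_width: 0.997
grasp_force: 0.0
```

Emit:
arm_command --moves '[[1,[-0.2,-0.7,0],0],[1,[-0.2,-0.7,0],0],[1,[-0.2,-0.7,0],0],[1,[-0.2,-0.7,0],0],[1,[-0.2,-0.7,0],0]]'

```text
time: 3.85
tool_pos: [0.3781, 0.3197, 0.2561]
tool_rot: [0.001, 1.0, -0.0, 0.0]
contact_force: [0.6, -0.0, -0.5]
gripper_width: 1.004
grasp_force: 0.0
```

```bash
cat >> h.py <<'E'
def psi():
    w,x,y,z=manip.state()["tool_rot"];return 2*np.arctan2(y,x)
def pose():
    s=manip.state();return np.round([*s["tool_pos"],(psi()+np.pi)%(2*np.pi)-np.pi,s["time"],s["gripper_width"],s["grasp_force"]],4)
def go(x,y,z,a=None):
    P=pose();a=P[3] if a is None else a;c,s=np.cos(P[3]),np.sin(P[3]);d=np.array([x,y,z])-P[:3]
    print("pose",P,"-> shift",np.round(np.array([c*d[0]+s*d[1],s*d[0]-c*d[1],-d[2]])/.15,3),"turn",np.round(((P[3]-a+np.pi)%(2*np.pi)-np.pi)/2/np.pi,4))
def wf(p,n,col,m,x,y,a,R=.08):
    uv=np.array([proj(p,(x+i,y+j,z)) for i in(-R,R) for j in(-R,R) for z in(0,.03)])
    e=[*np.maximum(uv.min(0),0),min(640,uv[:,0].max()),min(400,uv[:,1].max())]
    r=fit(p,col,M[m],e,(x,y,a),pad=0,S=2);print(n,r);return r[0]
E
python3 - <<'E'
from h import *
print(pose(), manip.tcp_to_tips)
p=manip.grab_frame("wrist");save(p,"w1.png");print(np.round(-np.array(p["R"]).T@p["t"],3),p["fx"],proj(p,(.366,.326,.01)))
x,y,a=wf(p,"bar_red","red","bar",.366,.326,[.965])
go(x,y,.1,a)
E
```

```text
[ 0.3781  0.3197  0.2561 -0.      3.85    1.0045  0.    ] 0.025
[0.459 0.32  0.373] 323.78403490344493 (np.float64(317.3345833826246), np.float64(174.07355146517153))
bar_red (array([0.3649, 0.3274, 0.9509]), np.float64(0.833))
pose [ 3.781e-01  3.192e-01  2.561e-01 -1.300e-03  3.900e+00  9.960e-01
  0.000e+00] -> shift [-0.088 -0.055  1.041] turn -0.1515
```

View pics/w1.png

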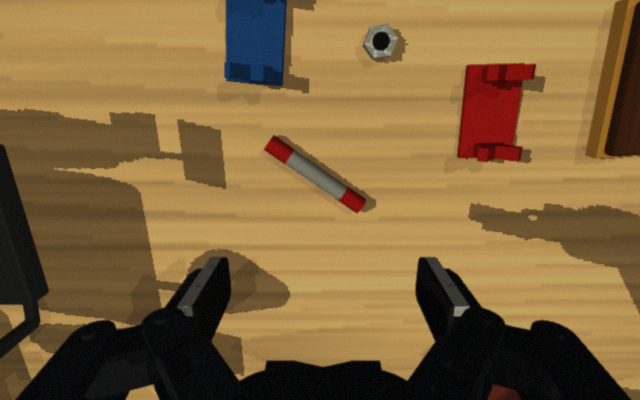

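The wrist view shows the red bar at (315,173) and the red rest at (493,112); the fit agrees with the top view to within 1 mm. Descending and gripping.

Emit:
arm_command --moves '[[1,[-0.088,-0.053,1],-0.1515],[1,[-0.088,-0.053,1],-0.1515],[1,[-0.088,-0.053,1],-0.1515],[1,[-0.088,-0.053,1],-0.1515],[1,[-0.088,-0.053,1],-0.1515],[1,[-0.088,-0.053,1],-0.1515],[1,[-0.088,-0.053,1],-0.1515],[1,[-0.088,-0.053,1],-0.1515],[1,[-0.088,-0.053,1],-0.1515],[1,[-0.088,-0.053,1],-0.1515]]'

```text
time: 4.73
tool_pos: [0.3646, 0.3272, 0.1064]
tool_rot: [0.0, 0.89, 0.456, 0.0]
contact_force: [-0.2, -0.4, -0.3]
gripper_width: 1.002
grasp_force: 0.0
```

Run:
```python
from h import *
go(.365,.327,.03,.953)
p=manip.grab_frame("top")
p=manip.grab_frame("wrist")
wf(p,"bar_red","red","bar",.365,.327,[.953])
```

```text
pose [0.3646 0.3272 0.1064 0.9476 4.7333 1.0015 0.    ] -> shift [0.    0.003 0.509] turn -0.0009
bar_red (array([0.3652, 0.3278, 0.9495]), np.float64(0.829))
```

Emit:
arm_command --moves '[[0.2,[0,0,0.25],0],[0.2,[0,0,0.51],0],[0.2,[0,0,0.51],0],[-0.2,[0,0,0.51],0],[-1,[0,0,0.51],0],[-1,[0,0,0.51],0],[-1,[0,0,0.51],0],[-1,[0,0,0.51],0],[-1,[0,0,0.51],0],[-1,[0,0,0.51],0],[-1,[0,0,0.51],0],[-1,[0,0,0.51],0]]'

```text
time: 5.83
tool_pos: [0.3652, 0.3297, 0.0325]
tool_rot: [0.0, 0.889, 0.458, 0.002]
contact_force: [-0.7, -2.0, 7.2]
gripper_width: 0.204
grasp_force: 59.5
```

Emit:
arm_command --moves '[[-1,[0,0,-0.3],0],[-1,[0,0,-0.8],0],[-1,[0,0,-1],0],[-1,[0,0,-1],0],[-1,[0,0,-1],0]]'

```text
time: 6.25
tool_pos: [0.3666, 0.3311, 0.1878]
tool_rot: [-0.001, 0.889, 0.458, 0.007]
contact_force: [0.8, 1.0, -3.2]
gripper_width: 0.198
grasp_force: 60.2
```

Run:
```python
from h import *
p=manip.grab_frame("wrist");save(p,"w2.png")
t=pose()
for z in (.015,.02): print(z,fit(p,"red",M["bar"],[0,0,640,400],(.365,.328,[.95]),S=2,pad=0,dz=t[2]-z-.01))
go(.435,.135,.18,.03)
```

```text
0.015 (array([0.3662, 0.3304, 0.9475]), np.float64(0.369))
0.02 (array([0.3659, 0.3295, 0.9502]), np.float64(0.382))
pose [ 0.365   0.33    0.1838  0.9525  6.3     0.1984 60.1695] -> shift [-0.789  1.134  0.025] turn 0.1468
```

View pics/w2.png

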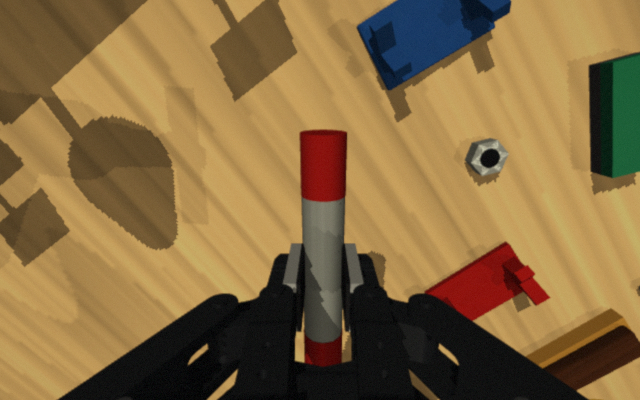

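Emit:
arm_command --moves '[[-1,[-0.5,0.9,0],0.147],[-1,[-0.5,0.9,0],0.147],[-1,[-0.5,0.9,0],0.147],[-1,[-0.5,0.9,0],0.147],[-1,[-0.5,0.9,0],0.147],[-1,[-0.5,0.9,0],0.147],[-1,[-0.5,0.9,0],0.147],[-1,[-0.5,0.9,0],0.147],[-1,[-0.5,0.9,0],0.147],[-1,[-0.5,0.9,0],0.147],[-1,[-0.5,0.9,0],0.147]]'

```text
time: 7.22
tool_pos: [0.4289, 0.1892, 0.178]
tool_rot: [0.0, 1.0, 0.015, -0.001]
contact_force: [1.1, 0.6, -4.2]
gripper_width: 0.201
grasp_force: 60.4
```

```bash
cat >> h.py <<'E'
def held(p,col,m,dz,zc=.01,ext=(270,90,380,235)):
    """pose of held part relative to TCP in tool axes, dz: part centre below TCP"""
    t=pose();r=fit(p,col,m,ext,(t[0],t[1],[t[3]]),S=4,pad=0,dz=t[2]-dz-zc)
    d=r[0][:2]-t[:2];c,s=np.cos(t[3]),np.sin(t[3]);return np.round([c*d[0]+s*d[1],s*d[0]-c*d[1],r[0][2]-t[3]],4),r[1]
E
python3 - <<'E'
from h import *
p=manip.grab_frame("wrist");save(p,"w3.png")
F=[M["bar"][1]]
for z in (.015,.018,.0215,.025): print(z,held(p,"red",F,z))
wf(p,"rest","red","rest",.435,.135,[.02])
print(np.round(proj(p,(.435,.135,0))))
go(.435,.135,.18,.03)
E
```

```text
0.015 (array([-0.0001,  0.0162,  0.0626]), np.float64(0.482))
0.018 (array([-0.0009, -0.0024, -0.0452]), np.float64(0.448))
0.0215 (array([-0.001 ,  0.0006,  0.0118]), np.float64(0.46))
0.025 (array([-0.0021, -0.0008, -0.013 ]), np.float64(0.47))
rest (array([0.4344, 0.1352, 0.027 ]), np.float64(0.676))
[381. 174.]
pose [4.29200e-01 1.89200e-01 1.78500e-01 2.99000e-02 7.26670e+00 2.00100e-01
 6.03832e+01] -> shift [ 0.028  0.362 -0.01 ] turn -0.0
```

View pics/w3.png

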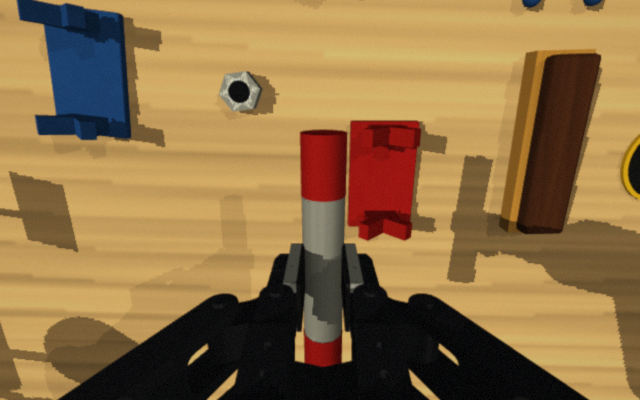

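Run:
```python
from h import *
p=manip.grab_frame("wrist");np.save("w3.npy",p,allow_pickle=True)
F=[M["bar"][1]]
for z in (.015,.0185,.0215): print(z,held(p,"red",F,z,ext=(285,90,347,235)))
print(fit(p,"red",M["rest"],(348,95,450,260),(.435,.135,[0.0,.05]),S=4,pad=0))
m=mask(p,"red"); 
for v in (122,126,130,180,195,198,202): print(v,np.where(m[v,285:347])[0][[0,-1]]+285 if m[v,285:347].any() else 0)
q=np.load("scene0.npy",allow_pickle=True).item()
```

```text
0.015 (array([-0.0007,  0.0008,  0.0004]), np.float64(0.891))
0.0185 (array([-0.001 ,  0.0005, -0.0009]), np.float64(0.915))
0.0215 (array([-0.0012, -0.001 , -0.0235]), np.float64(0.94))
(array([0.434 , 0.1362, 0.0217]), np.float64(0.943))
122 0
126 0
130 [320 325]
180 [301 344]
195 [302 344]
198 [305 341]
202 0
```

Run:
```python
from h import *
go(.4355,.1355,.067,.025)
```

```text
pose [4.29400e-01 1.89300e-01 1.78900e-01 2.97000e-02 7.31670e+00 2.00600e-01
 6.03835e+01] -> shift [0.03  0.36  0.746] turn 0.0007
```

Emit:
arm_command --moves '[[-1,[0.03,0.36,0],0.0007],[-1,[0.03,0.36,0],0.0007],[-1,[0.03,0.36,0.2],0.0007],[-1,[0.03,0.36,0.4],0.0007],[-1,[0.03,0.36,0.55],0.0007],[-1,[0.03,0.36,0.65],0.0007],[-1,[0.03,0.36,0.72],0.0007],[-1,[0.03,0.36,0.74],0.0007],[-1,[0.03,0.36,0.74],0.0007],[-1,[0.03,0.36,0.74],0.0007]]'

```text
time: 8.15
tool_pos: [0.4368, 0.1357, 0.0699]
tool_rot: [-0.0, 1.0, 0.012, 0.001]
contact_force: [0.0, -0.0, -3.5]
gripper_width: 0.197
grasp_force: 60.9
```

Run:
```python
from h import *
print(manip.state()["contact_force"]);go(.4355,.1355,.0635,.025)
```

```text
[ 0.02968165 -0.03285385 -3.49909996]
pose [4.36800e-01 1.35700e-01 6.99000e-02 2.47000e-02 8.15000e+00 1.96600e-01
 6.08854e+01] -> shift [-0.009  0.001  0.043] turn -0.0
```

Emit:
arm_command --moves '[[-1,[-0.008,0,0.015],0],[-1,[-0.008,0,0.025],0],[-1,[-0.008,0,0.035],0],[-1,[-0.008,0,0.035],0]]'

```text
time: 8.48
tool_pos: [0.4356, 0.1354, 0.0648]
tool_rot: [0.0, 1.0, 0.012, 0.001]
contact_force: [-1.5, -1.8, 2.9]
gripper_width: 0.203
grasp_force: 61.7
```

Emit:
arm_command --moves '[[-0.5,[0,0,0],0],[-0.4,[0,0,0],0],[-0.2,[0,0,0],0],[0.1,[0,0,0],0],[0.4,[0,0,0],0],[0.4,[0,0,-0.2],0],[0.4,[0,0,-0.5],0],[0.4,[0,0,-0.8],0],[0.6,[0,0,-1],0],[1,[0,0,-1],0],[1,[0,0,-1],0]]'

```text
time: 9.4
tool_pos: [0.4365, 0.1357, 0.217]
tool_rot: [-0.0, 1.0, 0.012, 0.003]
contact_force: [0.6, -0.7, 0.5]
gripper_width: 0.997
grasp_force: 0.0
```

Run:
```python
from h import *
p=manip.grab_frame("scene")
q=manip.grab_frame("wrist")
a=p["frame"][150:260,330:440];a=cv2.resize(a,None,fx=4,fy=4);b=cv2.resize(q["frame"],None,fx=.55,fy=.55)
H=max(a.shape[0],b.shape[0]);im=np.zeros((H,a.shape[1]+b.shape[1],3),np.uint8);im[:a.shape[0],:a.shape[1]]=a;im[:b.shape[0],a.shape[1]:]=b
cv2.imwrite("pics/red.png",im[:,:,::-1])
print(fit(p,"red",M["bar"],(360,180,415,235),(.435,.135,[.025]),dz=.032,pad=0))
go(.407,-.01,.25,.025)
```

```text
(array([0.4371, 0.1353, 0.0187]), np.float64(0.227))
pose [0.4342 0.1354 0.2125 0.0244 9.5    1.0007 0.    ] -> shift [-0.205  0.965 -0.25 ] turn -0.0001
```

View pics/red.png

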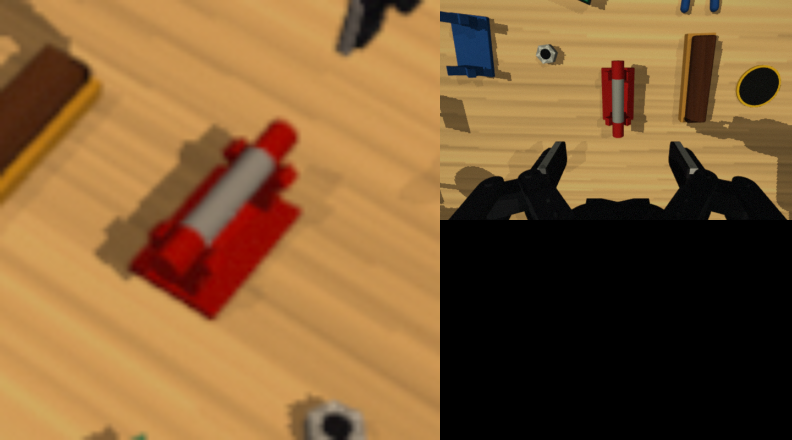

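The red bar lies in both notches: crop about (225,205), wrist inset (618,98). Next the blue bar.

Emit:
arm_command --moves '[[1,[-0.15,1,-0.1],0],[1,[-0.15,1,-0.1],0],[1,[-0.15,1,-0.1],0],[1,[-0.15,1,-0.1],0],[1,[-0.15,1,-0.1],0]]'

```text
time: 9.92
tool_pos: [0.4146, -0.0186, 0.2267]
tool_rot: [0.001, 1.0, 0.009, -0.002]
contact_force: [0.9, 0.6, 0.1]
gripper_width: 1.0
grasp_force: 0.0
```

Emit:
arm_command --moves '[[1,[-0.15,1,0],0],[1,[-0.15,1,0],0],[1,[-0.15,1,0],0],[1,[-0.15,1,0],0],[1,[-0.15,1,0],0]]'

```text
time: 10.33
tool_pos: [0.3957, -0.1684, 0.2262]
tool_rot: [-0.001, 1.0, 0.01, -0.002]
contact_force: [-1.0, 0.7, -0.2]
gripper_width: 1.001
grasp_force: 0.0
```

Emit:
arm_command --moves '[[1,[0,1,0],-0.11],[1,[0,1,0],-0.11],[1,[0,1,0],-0.11],[1,[0,1,0],-0.11],[1,[0,1,0],-0.11],[1,[0,1,0],-0.11],[1,[0,1,0],-0.11],[1,[0,1,0],-0.11]]'

```text
time: 11.0
tool_pos: [0.4006, -0.3143, 0.2265]
tool_rot: [-0.002, 0.937, 0.349, -0.001]
contact_force: [0.1, 0.8, -0.3]
gripper_width: 0.999
grasp_force: 0.0
```

Run:
```python
from h import *
p=manip.grab_frame("wrist")
x,y,a=wf(p,"bar_blue","blue","bar",.376,-.325,[.68,.74])
go(x,y,.1,a)
```

```text
bar_blue (array([ 0.376 , -0.3244,  0.7361]), np.float64(0.77))
pose [ 0.4007 -0.3143  0.227   0.7144 11.05    1.0006  0.    ] -> shift [-0.169 -0.057  0.847] turn -0.0035
```

Emit:
arm_command --moves '[[1,[-0.169,-0.057,0.3],-0.0035],[1,[-0.169,-0.057,0.6],-0.0035],[1,[-0.169,-0.057,0.8],-0.0035],[1,[-0.169,-0.057,0.85],-0.0035],[1,[-0.169,-0.057,0.85],-0.0035],[1,[-0.169,-0.057,0.85],-0.0035],[1,[-0.169,-0.057,0.85],-0.0035]]'

```text
time: 11.63
tool_pos: [0.3777, -0.327, 0.1041]
tool_rot: [0.002, 0.933, 0.361, 0.001]
contact_force: [0.2, -0.4, 0.9]
gripper_width: 1.001
grasp_force: 0.0
```

Run:
```python
from h import *
p=manip.grab_frame("wrist")
x,y,a=wf(p,"bar_blue","blue","bar",.376,-.325,[.73])
go(x,y,.031,a)
```

```text
bar_blue (array([ 0.3763, -0.3241,  0.7329]), np.float64(0.799))
pose [ 0.3778 -0.3272  0.1044  0.7378 11.6833  1.0015  0.    ] -> shift [ 0.007 -0.022  0.489] turn 0.0008
```

Run:
```python
from h import *
for i in range(4): manip.grab_frame("top");print(pose())
go(.3762,-.3243,.031,.734)
```

```text
[ 0.3777 -0.3272  0.1043  0.7378 11.7333  1.001   0.    ]
[ 0.3774 -0.327   0.1039  0.7378 11.7833  1.0003  0.    ]
[ 0.3771 -0.3267  0.1034  0.7377 11.8333  0.9995  0.    ]
[ 0.3769 -0.3265  0.1029  0.7376 11.8833  0.9981  0.    ]
pose [ 0.3769 -0.3265  0.1029  0.7376 11.8833  0.9981  0.    ] -> shift [ 0.006 -0.014  0.479] turn 0.0006
```

Emit:
arm_command --moves '[[0.2,[0,0,0.25],0],[0.2,[0,0,0.45],0],[0.2,[0,0,0.46],0],[-0.2,[0,0,0.46],0],[-1,[0,0,0.46],0],[-1,[0,0,0.46],0],[-1,[0,0,0.46],0],[-1,[0,0,0.46],0],[-1,[0,0,0.46],0],[-1,[0,0,0.46],0],[-1,[0,0,0.46],0],[-1,[0,0,0.46],0]]'

```text
time: 12.88
tool_pos: [0.377, -0.3268, 0.0345]
tool_rot: [0.001, 0.933, 0.36, 0.0]
contact_force: [-2.4, 2.0, 6.5]
gripper_width: 0.202
grasp_force: 58.7
```

Emit:
arm_command --moves '[[-1,[0,0,-0.3],0],[-1,[0,0,-0.8],0],[-1,[0,0,-1],0],[-1,[0,0,-1],0],[-1,[0,0,-1],0],[-1,[0,0,-1],0]]'

```text
time: 13.38
tool_pos: [0.3768, -0.3266, 0.1845]
tool_rot: [0.003, 0.933, 0.36, 0.001]
contact_force: [-0.3, 0.4, -3.6]
gripper_width: 0.197
grasp_force: 60.3
```

Run:
```python
from h import *
p=manip.grab_frame("wrist")
F=[M["bar"][1]]
for z in (.018,.0215): print(z,held(p,"blue",F,z))
go(.37,-.3,.25,-.08)
```

```text
0.018 (array([0.0017, 0.0021, 0.0092]), np.float64(0.895))
0.0215 (array([0.0014, 0.0021, 0.0008]), np.float64(0.939))
pose [ 0.3758 -0.3255  0.1818  0.7376 13.4333  0.1996 60.2554] -> shift [ 0.086 -0.152 -0.455] turn 0.1301
```

Emit:
arm_command --moves '[[-1,[0.92,-0.52,-0.2],0.13],[-1,[0.92,-0.52,-0.2],0.13],[-1,[0.92,-0.52,-0.2],0.13],[-1,[0.92,-0.52,-0.2],0.13],[-1,[0.92,-0.52,-0.2],0.13],[-1,[0.92,-0.52,-0.2],0.13],[-1,[0.92,-0.52,-0.2],0.13],[-1,[0.92,-0.52,-0.2],0.13],[-1,[0.92,-0.52,-0.2],0.13]]'

```text
time: 14.18
tool_pos: [0.4246, -0.1744, 0.2094]
tool_rot: [-0.001, 0.999, -0.038, -0.002]
contact_force: [0.4, 0.1, -3.7]
gripper_width: 0.196
grasp_force: 60.2
```

Emit:
arm_command --moves '[[-1,[0,-1,0],0],[-1,[0,-1,0],0],[-1,[0,-1,0],0],[-1,[0,-1,0],0],[-1,[0,-1,0],0]]'

```text
time: 14.6
tool_pos: [0.4368, -0.0219, 0.2106]
tool_rot: [-0.001, 0.999, -0.036, -0.001]
contact_force: [0.4, 0.1, -3.0]
gripper_width: 0.2
grasp_force: 60.4
```

Emit:
arm_command --moves '[[-1,[0,-1,0],0],[-1,[0,-1,0],0],[-1,[0,-1,0],0],[-1,[0,-1,0],0],[-1,[0,-1,0],0]]'

```text
time: 15.02
tool_pos: [0.4489, 0.1272, 0.2109]
tool_rot: [-0.001, 0.999, -0.036, -0.001]
contact_force: [0.8, -0.5, -2.3]
gripper_width: 0.198
grasp_force: 60.7
```

Emit:
arm_command --moves '[[-1,[0.1,-1,0],0],[-1,[0.1,-1,0],0],[-1,[0.1,-1,0],0],[-1,[0.1,-1,0],0],[-1,[0.1,-1,0],0]]'

```text
time: 15.43
tool_pos: [0.4766, 0.2752, 0.2108]
tool_rot: [-0.001, 0.999, -0.037, -0.001]
contact_force: [0.1, -1.0, -3.0]
gripper_width: 0.199
grasp_force: 60.9
```

Run:
```python
from h import *
p=manip.grab_frame("wrist")
print(pose(),np.round(proj(p,(.515,.3875,0))))
u,v=proj(p,(.515,.3875,.02))
print(fit(p,"blue",M["rest"],(max(0,u-75),max(0,v-75),min(u+75,290),v+75),(.515,.3875,[-.08,.0]),S=4,pad=0))
F=[M["bar"][1]]
print(held(p,"blue",F,.0215,ext=(290,90,370,235)))
go(.515,.33,.2,-.076)
```

```text
[ 0.4763  0.2731  0.2106 -0.075  15.4833  0.1971 60.9094] [210. 142.]
(array([ 0.5146,  0.3882, -0.074 ]), np.float64(0.914))
(array([ 0.0017, -0.0022,  0.001 ]), np.float64(0.911))
pose [ 0.4763  0.2731  0.2106 -0.075  15.4833  0.1971 60.9094] -> shift [ 0.229 -0.398  0.071] turn 0.0002
```

Run:
```python
from h import *
go(.5133,.388,.068,-.075)
```

```text
pose [ 0.4763  0.2731  0.2106 -0.075  15.4833  0.1971 60.9094] -> shift [ 0.189 -0.782  0.951] turn 0.0
```

Emit:
arm_command --moves '[[-1,[0.189,-0.782,0],0],[-1,[0.189,-0.782,0],0],[-1,[0.189,-0.782,0.2],0],[-1,[0.189,-0.782,0.45],0],[-1,[0.189,-0.782,0.6],0],[-1,[0.189,-0.782,0.7],0],[-1,[0.189,-0.782,0.7],0],[-1,[0.189,-0.782,0.7],0],[-1,[0.189,-0.782,0.7],0],[-1,[0.189,-0.782,0.7],0]]'

```text
time: 16.32
tool_pos: [0.5156, 0.3872, 0.1102]
tool_rot: [-0.001, 0.999, -0.04, 0.002]
contact_force: [0.1, 0.4, -2.8]
gripper_width: 0.202
grasp_force: 61.0
```

Run:
```python
from h import *
for i in range(3):p=manip.grab_frame("wrist")
u,v=proj(p,(.515,.3875,.02));print(pose(),u,v)
print(held(p,"blue",[M["bar"][1]],.0215,ext=(280,90,380,235)))
save(p,"w4.png")
go(.5133,.388,.068,-.075)
```

```text
[ 0.5148  0.3873  0.1092 -0.0794 16.4667  0.2019 61.0055] 323.42492912289396 214.43681752142996
(array([ 0.0028, -0.0068, -0.11  ]), np.float64(0.446))
pose [ 0.5148  0.3873  0.1092 -0.0794 16.4667  0.2019 61.0055] -> shift [-0.01  -0.004  0.275] turn -0.0007
```

View pics/w4.png

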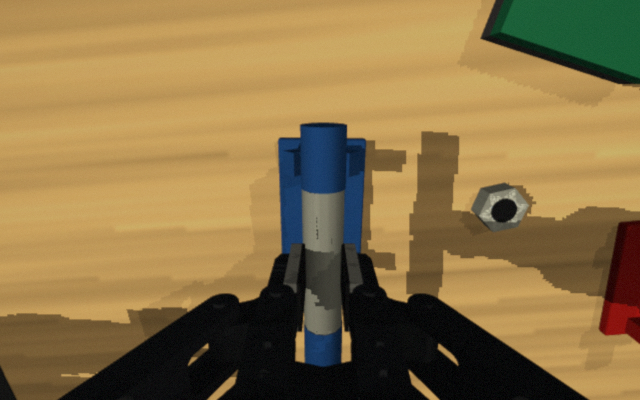

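The wrist view shows the blue bar (323,190) aligned over the blue rest (323,195). Lowering.

Emit:
arm_command --moves '[[-1,[-0.004,0,0.1],0],[-1,[-0.004,0,0.18],0],[-1,[-0.004,0,0.22],0],[-1,[-0.004,0,0.24],0],[-1,[-0.004,0,0.25],0],[-1,[-0.004,0,0.25],0]]'

```text
time: 16.97
tool_pos: [0.5129, 0.387, 0.0689]
tool_rot: [0.0, 0.999, -0.04, -0.0]
contact_force: [-0.1, -0.1, -2.0]
gripper_width: 0.203
grasp_force: 61.1
```

Emit:
arm_command --moves '[[-1,[0.004,0,0.01],0],[-1,[0.004,0,0.02],0],[-1,[0.004,0,0.025],0],[-1,[0.004,0,0.025],0]]'

```text
time: 17.3
tool_pos: [0.5146, 0.3879, 0.0674]
tool_rot: [-0.001, 0.999, -0.04, 0.001]
contact_force: [-2.3, 3.0, 4.6]
gripper_width: 0.195
grasp_force: 61.7
```

Emit:
arm_command --moves '[[-1,[-0.007,0,-0.01],0],[-1,[-0.007,0,-0.01],0],[-1,[-0.007,0,-0.002],0],[-1,[-0.007,0,-0.002],0],[-0.5,[-0.007,0,-0.002],0],[-0.4,[-0.007,0,-0.002],0],[-0.2,[-0.007,0,-0.002],0],[0.1,[-0.007,0,-0.002],0],[0.4,[-0.007,0,-0.002],0],[0.4,[-0.007,0,-0.2],0],[0.4,[-0.007,0,-0.5],0],[0.4,[-0.007,0,-0.8],0],[0.6,[-0.007,0,-1],0],[1,[-0.007,0,-1],0],[1,[-0.007,0,-1],0],[1,[-0.007,0,-1],0]]'

```text
time: 18.63
tool_pos: [0.5125, 0.3867, 0.2152]
tool_rot: [0.0, 0.999, -0.04, -0.0]
contact_force: [-0.2, -0.2, 0.3]
gripper_width: 0.999
grasp_force: 0.0
```

Run:
```python
from h import *
p=manip.grab_frame("wrist")
S=[cyl(-.037,.037,.01,.042)]
for n,x,y,a in(("blue",.5148,.388,-.075),("red",.4345,.1355,.025)):
    uv=np.array([proj(p,(x+i,y+j,.045)) for i in(-.05,.05) for j in(-.02,.02)]);print(np.round(uv.min(0)),np.round(uv.max(0)))
    e=[*uv.min(0),*uv.max(0)]
    try: print(n,fit(p,"grey",S,e,(x,y,[a]),S=4,pad=0))
    except Exception as ex: print(ex)
save(p,"blue.png",(150,40,640,340),1.6)
print(pose())
```

```text
[294. 122.] [346. 231.]
blue (array([ 0.514 ,  0.3892, -0.0932]), np.float64(0.928))
[558. 188.] [617. 284.]
red (array([0.4298, 0.1361, 0.0425]), np.float64(0.849))
[ 0.5119  0.3864  0.2138 -0.0794 18.6833  1.0023  0.    ]
```

View pics/blue.png

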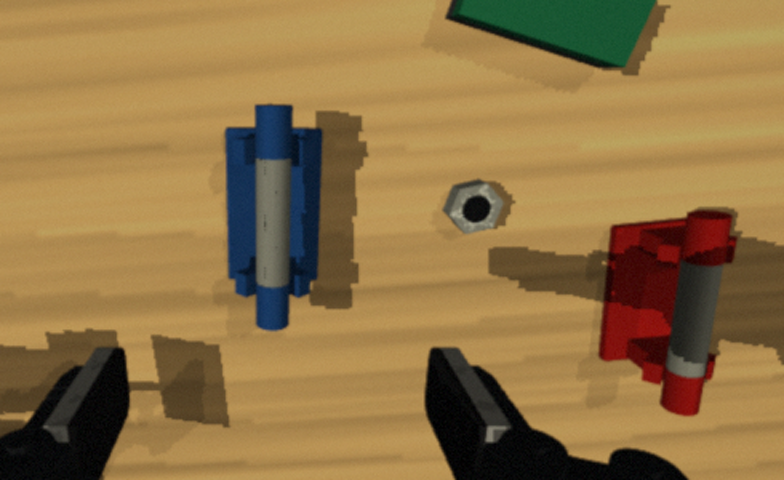

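Blue bar is centred in its rest (273,215), within 1 mm. The red bar (695,310) may sit a few mm off along its axis, so I'll look from straight above it.

Emit:
arm_command --moves '[[1,[-0.44,0.86,0],0],[1,[-0.44,0.86,0],0],[1,[-0.44,0.86,0],0],[1,[-0.44,0.86,0],0],[1,[-0.44,0.86,0],0]]'

```text
time: 19.1
tool_pos: [0.4337, 0.2606, 0.2123]
tool_rot: [0.002, 0.999, -0.041, -0.003]
contact_force: [0.1, 0.4, 0.2]
gripper_width: 0.999
grasp_force: 0.0
```

Emit:
arm_command --moves '[[1,[-0.44,0.86,0],-0.016],[1,[-0.44,0.86,0],-0.016],[1,[-0.44,0.86,0],-0.016],[1,[-0.44,0.86,0],-0.016],[1,[-0.44,0.86,0],-0.016],[1,[-0.44,0.86,0],-0.016],[1,[-0.44,0.86,0],-0.016]]'

```text
time: 19.68
tool_pos: [0.3608, 0.1406, 0.215]
tool_rot: [-0.0, 1.0, 0.011, -0.001]
contact_force: [0.5, 0.1, -1.0]
gripper_width: 1.0
grasp_force: 0.0
```

```bash
cat >> h.py <<'E'
def both(p,col,x,y,a,R=.075):
    """joint fit: rest pose plus bar offset along it, coloured silhouette with steel cut out"""
    uv=np.array([proj(p,(x+i,y+j,.03)) for i in(-R,R) for j in(-.045,.045)]);l,t=uv.min(0).astype(int);r,b=uv.max(0).astype(int)
    m=mask(p,col)[t:b,l:r].astype(float);H,W=m.shape;S=4
    def ren(q):
        im=np.zeros((H*S,W*S),np.uint8);c,s=np.cos(q[2]),np.sin(q[2])
        def fill(P,o,v):
            w=np.array([proj(p,(q[0]+c*(X+o)-s*Y,q[1]+s*(X+o)+c*Y,z)) for X,Y,z in P])
            cv2.fillConvexPoly(im,cv2.convexHull(np.round((((w-[l,t]+.5)*S-.5)*16)).astype(np.int32)),v,shift=4)
        for P in M["rest"]: fill(P,0,1)
        fill(cyl(-.065,.065,.01,.042),q[3],1);fill(cyl(-.037,.037,.01,.042),q[3],0)
        return im.reshape(H,S,W,S).mean((1,3))
    def f(q): k=ren(q);return 1-np.minimum(k,m).sum()/np.maximum(k,m).sum()
    best=min((minimize(f,[x,y,a,o],method="Nelder-Mead",options=dict(initial_simplex=np.array([x,y,a,o])+np.vstack([np.zeros(4),np.diag([.006,.006,.06,.006])]),xatol=5e-5,fatol=1e-4)) for o in(-.004,0,.004)),key=lambda r:r.fun)
    return np.round(best.x,4),round(1-best.fun,3)
E
python3 - <<'E'
from h import *
p=manip.grab_frame("wrist");np.save("wr.npy",p,allow_pickle=True)
print(pose(),both(p,"red",.4345,.1355,.025))
save(p,"redtop.png",(230,80,410,290),2.8)
E
```

```text
[ 0.3609  0.1408  0.2152  0.0219 19.7333  0.9993  0.    ] (array([ 4.344e-01,  1.355e-01,  3.070e-02, -4.000e-04]), np.float64(0.899))
```

View pics/redtop.png

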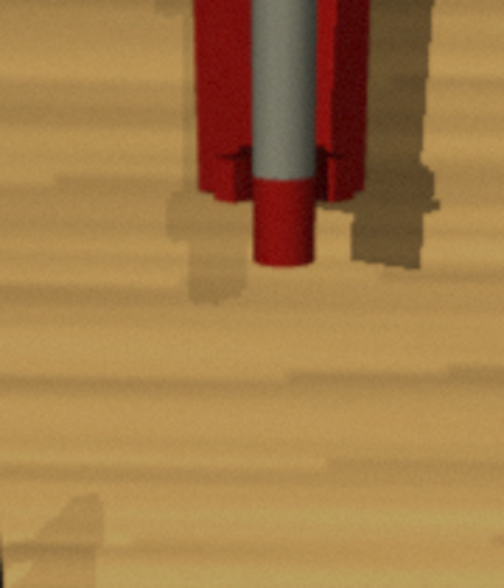

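The joint fit puts the red bar 0.4 mm off centre, which is fine. On to the wheel.

Emit:
arm_command --moves '[[1,[0.17,0.92,0],0],[1,[0.17,0.92,0],0],[1,[0.17,0.92,0],0],[1,[0.17,0.92,0],0],[1,[0.17,0.92,0],0]]'

```text
time: 20.15
tool_pos: [0.3902, 0.0008, 0.2157]
tool_rot: [0.0, 1.0, 0.009, -0.001]
contact_force: [-0.0, 0.8, 0.5]
gripper_width: 0.994
grasp_force: 0.0
```

Emit:
arm_command --moves '[[1,[0.17,0.92,0],0],[1,[0.17,0.92,0],0],[1,[0.17,0.92,0],0],[1,[0.17,0.92,0],0],[1,[0.17,0.92,0],0]]'

```text
time: 20.57
tool_pos: [0.4187, -0.136, 0.2155]
tool_rot: [-0.0, 1.0, 0.009, -0.001]
contact_force: [-0.0, 0.2, -0.1]
gripper_width: 0.998
grasp_force: 0.0
```

Emit:
arm_command --moves '[[1,[0.17,0.92,0],0],[1,[0.17,0.92,0],0],[1,[0.17,0.92,0],0],[1,[0.17,0.92,0],0],[1,[0.17,0.92,0],0]]'

```text
time: 20.98
tool_pos: [0.4474, -0.2728, 0.2153]
tool_rot: [-0.0, 1.0, 0.01, -0.0]
contact_force: [-0.2, 0.7, 0.4]
gripper_width: 1.003
grasp_force: 0.0
```

Emit:
arm_command --moves '[[1,[0.17,0.92,0],0],[1,[0.17,0.92,0],0],[1,[0.17,0.92,0],0],[1,[0.17,0.92,0],0],[1,[0.17,0.92,0],0],[1,[0.17,0.92,0],0],[1,[0.17,0.92,0],0]]'

```text
time: 21.57
tool_pos: [0.4752, -0.4067, 0.2153]
tool_rot: [-0.001, 1.0, 0.012, -0.0]
contact_force: [-0.3, 0.2, -1.0]
gripper_width: 0.999
grasp_force: 0.0
```

Run:
```python
from h import *
for i in range(2): p=manip.grab_frame("wrist")
save(p,"wheel.png")
print(pose(),np.round(proj(p,(.515,-.406,.0125))))
x,y,a=wf(p,"wheel","grey","wheel",.515,-.406,[0],R=.045)
go(x,y,.1,.0)
```

```text
[ 0.475  -0.4071  0.2158  0.0236 21.6667  0.9981  0.    ] [323. 133.]
wheel (array([ 0.5158, -0.4046,  0.0799]), np.float64(0.914))
pose [ 0.475  -0.4071  0.2158  0.0236 21.6667  0.9981  0.    ] -> shift [ 0.272 -0.01   0.772] turn 0.0038
```

View pics/wheel.png

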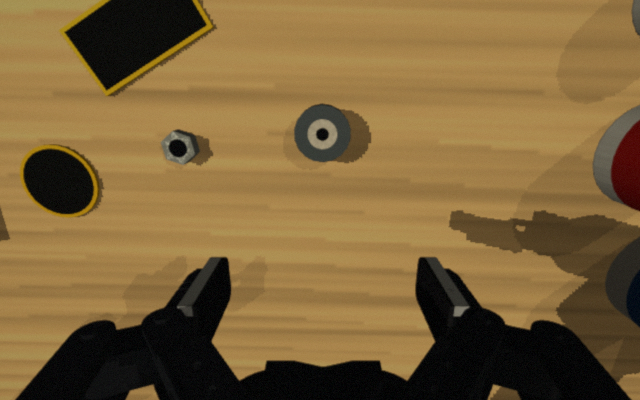

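Wheel at (323,133); the fit agrees with the other views. Grasping it.

Emit:
arm_command --moves '[[1,[0.27,-0.012,0.3],0.004],[1,[0.27,-0.012,0.6],0.004],[1,[0.27,-0.012,0.85],0.004],[1,[0.27,-0.012,1],0.004],[1,[0.27,-0.012,1],0.004],[1,[0.27,-0.012,1],0.004],[1,[0.27,-0.012,1],0.004]]'

```text
time: 22.25
tool_pos: [0.516, -0.4071, 0.0685]
tool_rot: [0.001, 1.0, -0.002, 0.001]
contact_force: [0.0, -0.6, 0.4]
gripper_width: 1.001
grasp_force: 0.0
```

Emit:
arm_command --moves '[[1,[0,0,0.15],0],[1,[0,0,0.25],0],[1,[0,0,0.26],0],[0.8,[0,0,0.26],0],[0.6,[0,0,0.26],0],[0.4,[0,0,0.26],0],[0.2,[0,0,0.26],0],[-0.2,[0,0,0.26],0],[-1,[0,0,0.26],0],[-1,[0,0,0.26],0],[-1,[0,0,0.26],0],[-1,[0,0,0.26],0],[-1,[0,0,0.26],0]]'

```text
time: 23.33
tool_pos: [0.5159, -0.4076, 0.0289]
tool_rot: [0.001, 1.0, -0.002, 0.001]
contact_force: [0.3, 2.0, 6.2]
gripper_width: 0.61
grasp_force: 62.6
```

Emit:
arm_command --moves '[[-1,[0,0,-0.2],0],[-1,[0,0,-0.5],0],[-1,[0,0,-0.8],0],[-1,[0,0,-0.8],0],[-1,[0,0,-0.8],0],[-1,[0,0,-0.8],0]]'

```text
time: 23.83
tool_pos: [0.5149, -0.4068, 0.1469]
tool_rot: [0.0, 1.0, -0.002, 0.0]
contact_force: [0.4, 0.6, -1.5]
gripper_width: 0.608
grasp_force: 63.1
```

Run:
```python
from h import *
for i in range(2): p=manip.grab_frame("wrist")
t=pose();np.save("wh.npy",p,allow_pickle=True);u,v=proj(p,(t[0],t[1],t[2]-.015));print(u,v)
save(p,"wheelheld.png",(150,180,490,400),1.5)
go(.456,-.127,.18,.0)
p=manip.grab_frame("top")
```

```text
322.69987713340316 271.9245841891421
pose [ 5.13700e-01 -4.05600e-01  1.43800e-01 -3.90000e-03  2.39333e+01
  6.08200e-01  6.31077e+01] -> shift [-0.392 -1.856 -0.241] turn -0.0006
```

View pics/wheelheld.png

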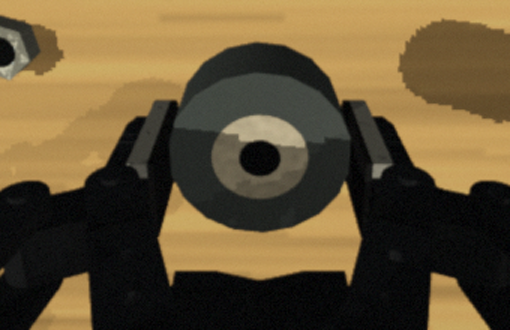

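Emit:
arm_command --moves '[[-1,[-0.4,-0.85,-0.2],0],[-1,[-0.4,-0.85,-0.2],0],[-1,[-0.4,-0.85,-0.2],0],[-1,[-0.4,-0.85,-0.2],0],[-1,[-0.4,-0.85,-0.2],0],[-1,[-0.4,-0.85,-0.2],0]]'

```text
time: 24.48
tool_pos: [0.4547, -0.278, 0.1753]
tool_rot: [-0.001, 1.0, -0.001, -0.001]
contact_force: [-0.1, -0.3, -1.1]
gripper_width: 0.614
grasp_force: 63.3
```

Emit:
arm_command --moves '[[-1,[-0.4,-0.85,0],0],[-1,[-0.4,-0.85,0],0],[-1,[-0.4,-0.85,0],0],[-1,[-0.4,-0.85,0],0],[-1,[-0.4,-0.85,0],0],[-1,[-0.4,-0.85,0],0]]'

```text
time: 24.98
tool_pos: [0.396, -0.1516, 0.1762]
tool_rot: [0.0, 1.0, -0.002, -0.0]
contact_force: [-0.1, 0.1, -1.3]
gripper_width: 0.61
grasp_force: 63.4
```

```bash
cat >> h.py <<'E'
def circ(p,ext,z,thr=50):
    l,t,r,b=[int(k) for k in ext];m=(p["frame"].max(2)[t:b,l:r]<thr).astype(np.uint8)
    c=max(cv2.findContours(m,0,cv2.CHAIN_APPROX_NONE)[0],key=cv2.contourArea)[:,0]+[l,t]
    w=np.array([ray(p,u,v,z)[:2] for u,v in c],np.float32)*1000
    return cv2.fitEllipse(w)
E
python3 - <<'E'
from h import *
q=np.load("wh.npy",allow_pickle=True).item()
w=np.array([.5138,-.4057,.144]);print("bore",ray(q,324,285.3,w[2]-.004)-w)
e=circ(q,(305,268,343,302),w[2]-.004,45);print(e)
for i in range(2): p=manip.grab_frame("wrist")
t=pose();u,v=proj(p,(.456,-.127,.004));print(t,u,v)
print("pad",circ(p,(u-55,v-55,u+55,v+55),.004))
print("bore",circ(p,(305,268,343,302),t[2]-.004,45))
save(p,"pad.png")
E
```

```text
bore [ 0.00012056 -0.00049516 -0.004     ]
((513.8863525390625, -405.6846923828125), (11.118645668029785, 11.412940979003906), 175.2955322265625)
[ 3.96500e-01 -1.52400e-01  1.76700e-01 -4.80000e-03  2.50833e+01
  6.09000e-01  6.34232e+01] 293.8534940455562 115.15441480347498
pad ((456.1658935546875, -127.16340637207031), (68.88365936279297, 69.075439453125), 165.015625)
bore ((396.86669921875, -151.82606506347656), (10.872217178344727, 11.218803405761719), 157.42840576171875)
```

View pics/pad.png

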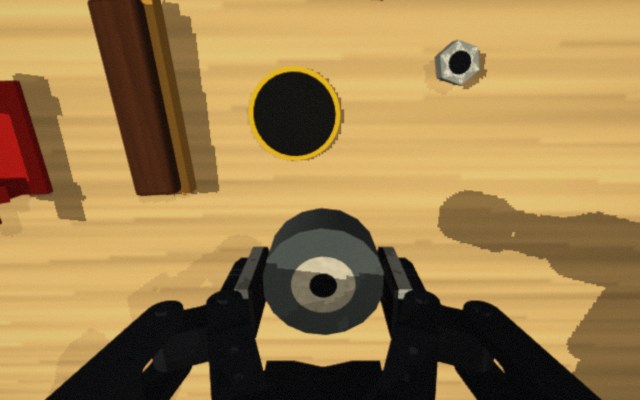

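Round pad at (295,114) measures 69 mm dark inside its edge line, centre (0.4562,-0.1272). The wheel is centred in the grip.

Emit:
arm_command --moves '[[-1,[0.397,-0.17,0],0],[-1,[0.397,-0.17,0.2],0],[-1,[0.397,-0.17,0.45],0],[-1,[0.397,-0.17,0.65],0],[-1,[0.397,-0.17,0.8],0],[-1,[0.397,-0.17,0.87],0],[-1,[0.397,-0.17,0.87],0],[-1,[0.397,-0.17,0.87],0],[-1,[0.397,-0.17,0.87],0],[-1,[0.397,-0.17,0.87],0]]'

```text
time: 25.92
tool_pos: [0.4573, -0.127, 0.0485]
tool_rot: [0.001, 1.0, -0.002, 0.002]
contact_force: [0.8, 0.1, -0.9]
gripper_width: 0.607
grasp_force: 63.4
```

Run:
```python
from h import *
for i in range(3): manip.grab_frame("top"); go(.4561,-.1272,.033)
```

```text
pose [ 4.57100e-01 -1.26900e-01  4.84000e-02 -4.20000e-03  2.59667e+01
  6.07700e-01  6.34189e+01] -> shift [-0.007  0.002  0.103] turn 0.0
pose [ 4.56800e-01 -1.26700e-01  4.81000e-02 -4.10000e-03  2.60167e+01
  6.06700e-01  6.34189e+01] -> shift [-0.005  0.003  0.101] turn 0.0
pose [ 4.56500e-01 -1.26500e-01  4.78000e-02 -4.00000e-03  2.60667e+01
  6.06400e-01  6.34187e+01] -> shift [-0.003  0.005  0.099] turn 0.0
```

Emit:
arm_command --moves '[[-1,[0,0.003,0.04],0],[-1,[0,0.003,0.07],0],[-1,[0,0.003,0.08],0],[-1,[0,0.003,0.085],0],[-1,[0,0.003,0.09],0],[-1,[0,0.003,0.09],0]]'

```text
time: 26.57
tool_pos: [0.4553, -0.1263, 0.0329]
tool_rot: [-0.0, 1.0, -0.002, -0.001]
contact_force: [0.0, 0.2, 1.2]
gripper_width: 0.614
grasp_force: 63.8
```

Emit:
arm_command --moves '[[-1,[0.004,0.004,0.002],0],[-1,[0.004,0.004,0.004],0],[0.3,[0.004,0.004,0.004],0],[0.4,[0.004,0.004,0.004],0],[0.6,[0.004,0.004,0.004],0],[1,[0.004,0.004,0.004],0],[1,[0.004,0.004,0.004],0],[1,[0.004,0.004,0.004],0],[1,[0.004,0.004,-0.2],0],[1,[0.004,0.004,-0.5],0],[1,[0.004,0.004,-0.8],0],[1,[0.004,0.004,-1],0],[1,[0.004,0.004,-1],0],[1,[0.004,0.004,-1],0]]'

```text
time: 27.73
tool_pos: [0.4579, -0.1279, 0.1862]
tool_rot: [0.001, 1.0, -0.002, 0.003]
contact_force: [0.2, -0.4, -0.6]
gripper_width: 0.997
grasp_force: 0.0
```

Run:
```python
from h import *
for i in range(2): p=manip.grab_frame("wrist")
print(pose());u,v=proj(p,(.456,-.127,.029));print(u,v)
print("bore",circ(p,(u-12,v-12,u+12,v+12),.029,45))
print(fit(p,"grey",M["wheel"],(u-45,v-45,u+45,v+45),(.456,-.127,[0]),dz=.004,pad=0))
# yellow ring centre
h,s,vv=cv2.split(cv2.cvtColor(p["frame"],cv2.COLOR_RGB2HSV))
l,t=int(u-60),int(v-60);m=((h>18)&(h<32)&(s>200)&(vv>90)).astype(np.uint8)[t:t+120,l:l+120]
pts=np.argwhere(m)[:,::-1]+[l,t];w=np.array([ray(p,a,b,.004)[:2] for a,b in pts],np.float32)*1000
print(len(pts),cv2.minEnclosingCircle(w))
save(p,"whdone.png",(200,80,450,300),2)
go(.56,.2,.23,0)
```

```text
[ 4.55600e-01 -1.26900e-01  1.81800e-01 -4.00000e-03  2.78333e+01
  1.00110e+00  0.00000e+00]
322.7677106101549 187.55228102217015
bore ((456.5030822753906, -126.6489028930664), (9.556798934936523, 9.784290313720703), 160.06646728515625)
(array([ 0.458 , -0.1266,  0.0494]), np.float64(0.825))
964 ((456.6532287597656, -127.12677764892578), 39.61140823364258)
pose [ 4.55600e-01 -1.26900e-01  1.81800e-01 -4.00000e-03  2.78333e+01
  1.00110e+00  0.00000e+00] -> shift [ 0.687 -2.182 -0.321] turn -0.0006
```

Emit:
arm_command --moves '[[1,[0.32,-0.68,-0.2],0],[1,[0.32,-0.68,-0.2],0],[1,[0.32,-0.68,-0.2],0],[1,[0.32,-0.68,-0.2],0],[1,[0.32,-0.68,-0.2],0]]'

```text
time: 28.25
tool_pos: [0.504, -0.0239, 0.2108]
tool_rot: [-0.0, 1.0, -0.0, -0.002]
contact_force: [0.4, -0.4, -0.4]
gripper_width: 1.0
grasp_force: 0.0
```

Emit:
arm_command --moves '[[1,[0.32,-0.68,0],0],[1,[0.32,-0.68,0],0],[1,[0.32,-0.68,0],0],[1,[0.32,-0.68,0],0],[1,[0.32,-0.68,0],0]]'

```text
time: 28.67
tool_pos: [0.552, 0.0765, 0.2103]
tool_rot: [0.0, 1.0, -0.001, -0.002]
contact_force: [-0.4, -0.3, -0.0]
gripper_width: 0.997
grasp_force: 0.0
```

Emit:
arm_command --moves '[[1,[0.32,-0.68,0],-0.191],[1,[0.32,-0.68,0],-0.191],[1,[0.32,-0.68,0],-0.191],[1,[0.32,-0.68,0],-0.191],[1,[0.32,-0.68,0],-0.191],[1,[0.32,-0.68,0],-0.191],[1,[0.32,-0.68,0],-0.191],[1,[0.32,-0.68,0],-0.191],[1,[0.32,-0.68,0],-0.191],[1,[0.32,-0.68,0],-0.191],[1,[0.32,-0.68,0],-0.191],[1,[0.32,-0.68,0],-0.191],[1,[0.32,-0.68,0],-0.191]]'

```text
time: 29.75
tool_pos: [0.601, 0.1771, 0.2121]
tool_rot: [-0.0, 0.827, 0.562, -0.001]
contact_force: [0.2, -0.5, 0.7]
gripper_width: 0.998
grasp_force: 0.0
```

Run:
```python
from h import *
for i in range(2): p=manip.grab_frame("wrist")
print(pose(),np.round(proj(p,(.6185,.224,.0125))))
x,y,a=wf(p,"stone","green","stone",.6185,.224,[1.195],R=.07)
go(x,y,.07,a)
```

```text
[ 0.6012  0.1777  0.2125  1.1944 29.85    1.0028  0.    ] [321. 123.]
stone (array([0.6195, 0.225 , 1.2068]), np.float64(0.763))
pose [ 0.6012  0.1777  0.2125  1.1944 29.85    1.0028  0.    ] -> shift [ 0.338 -0.002  0.95 ] turn -0.002
```

Emit:
arm_command --moves '[[1,[0.335,0,0.3],-0.002],[1,[0.335,0,0.6],-0.002],[1,[0.335,0,0.8],-0.002],[1,[0.335,0,0.95],-0.002],[1,[0.335,0,0.95],-0.002],[1,[0.335,0,0.95],-0.002],[1,[0.335,0,0.95],-0.002]]'

```text
time: 30.43
tool_pos: [0.6211, 0.2253, 0.0726]
tool_rot: [0.001, 0.823, 0.568, 0.001]
contact_force: [0.4, 1.0, 0.4]
gripper_width: 0.999
grasp_force: 0.0
```

Emit:
arm_command --moves '[[1,[0,0,0.15],0],[1,[0,0,0.27],0],[1,[0,0,0.285],0],[0.8,[0,0,0.285],0],[0.6,[0,0,0.285],0],[0.3,[0,0,0.285],0],[0,[0,0,0.285],0],[-0.4,[0,0,0.285],0],[-1,[0,0,0.285],0],[-1,[0,0,0.285],0],[-1,[0,0,0.285],0],[-1,[0,0,0.285],0],[-1,[0,0,0.285],0],[-1,[0,0,0.285],0]]'

```text
time: 31.6
tool_pos: [0.6212, 0.2256, 0.0298]
tool_rot: [0.001, 0.823, 0.568, 0.002]
contact_force: [-1.1, -0.0, 7.0]
gripper_width: 0.454
grasp_force: 63.3
```

Emit:
arm_command --moves '[[-1,[0,0,-0.2],0],[-1,[0,0,-0.5],0],[-1,[0,0,-0.8],0],[-1,[0,0,-1],0],[-1,[0,0,-1],0],[-1,[0,0,-1],0]]'

```text
time: 32.1
tool_pos: [0.6213, 0.2255, 0.1811]
tool_rot: [0.001, 0.823, 0.568, 0.003]
contact_force: [1.0, -0.3, -3.0]
gripper_width: 0.453
grasp_force: 62.5
```

Run:
```python
from h import *
for i in range(2): p=manip.grab_frame("wrist")
print(pose());np.save("st.npy",p,allow_pickle=True)
save(p,"stheld.png",(130,60,510,400),1.5)
```

```text
[ 0.6185  0.2248  0.1754  1.2088 32.2     0.4536 62.4597]
```

View pics/stheld.png

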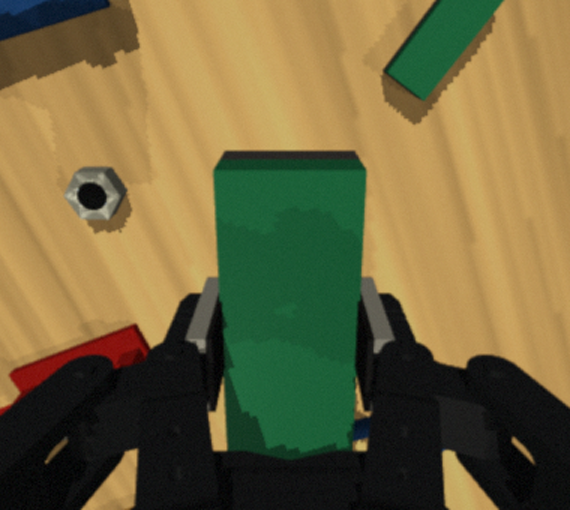

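Stone held square: front top edge at about v=173, u 273–374. I'll take a settled measurement of the offset and go to the oblong pad.

```bash
cat >> h.py <<'E'
def front(p,t,dz=.0045):
    """front top edge of held stone: x ahead of TCP and lateral of its two ends, tool axes"""
    g=mask(p,"green");out=[]
    for u in range(290,360,10):
        col=np.where(g[100:300,u])[0]+100;prof=p["frame"][100:240,u].astype(float).sum(1)
        v0=col[0];out.append((u,v0))
    return out
E
python3 - <<'E'
from h import *
for i in range(6): p=manip.grab_frame("wrist")
t=pose();print(t)
T=[box(0,0,0,.0125,.1,.04)]
for dz in(.003,.0045,.006):
    print(dz,held(p,"green",T,dz+.0125,zc=0.0,ext=(255,110,390,265)))
c,s=np.cos(t[3]),np.sin(t[3])
for u,v in((273,172.7),(323,172.7),(374,172.7)):
    d=(ray(p,u,v,t[2]-.0045)-t[:3]);print(np.round([c*d[0]+s*d[1],s*d[0]-c*d[1]],4))
print(front(p,t))
go(.604,-.232,.2,2.094)
E
```

```text
[ 0.6189  0.2249  0.1756  1.2088 32.5     0.4561 62.448 ]
0.003 (array([ 0.0004,  0.0006, -0.0009]), np.float64(0.958))
0.0045 (array([ 0.    ,  0.0004, -0.0012]), np.float64(0.97))
0.006 (array([-0.0003,  0.0003,  0.0017]), np.float64(0.981))
[ 0.0502 -0.0188]
[0.0502 0.0004]
[0.0502 0.02  ]
[(290, np.int64(166)), (300, np.int64(166)), (310, np.int64(166)), (320, np.int64(166)), (330, np.int64(166)), (340, np.int64(166)), (350, np.int64(166))]
pose [ 0.6189  0.2249  0.1756  1.2088 32.5     0.4561 62.448 ] -> shift [-2.884  0.986 -0.163] turn -0.1409
```

Emit:
arm_command --moves '[[-1,[-0.935,0.354,-0.25],-0.141],[-1,[-0.935,0.354,-0.25],-0.141],[-1,[-0.935,0.354,-0.25],-0.141],[-1,[-0.935,0.354,-0.25],-0.141],[-1,[-0.935,0.354,-0.25],-0.141],[-1,[-0.935,0.354,-0.25],-0.141],[-1,[-0.935,0.354,-0.25],-0.141],[-1,[-0.935,0.354,-0.25],-0.141],[-1,[-0.935,0.354,-0.25],-0.141],[-1,[-0.935,0.354,-0.25],-0.141]]'

```text
time: 33.33
tool_pos: [0.6196, 0.0753, 0.2146]
tool_rot: [-0.0, 0.501, 0.866, -0.0]
contact_force: [-0.1, 0.1, -2.5]
gripper_width: 0.453
grasp_force: 62.4
```

Emit:
arm_command --moves '[[-1,[-0.773,-0.369,0],0],[-1,[-0.773,-0.369,0],0],[-1,[-0.773,-0.369,0],0],[-1,[-0.773,-0.369,0],0],[-1,[-0.773,-0.369,0],0]]'

```text
time: 33.75
tool_pos: [0.6299, -0.0551, 0.2149]
tool_rot: [-0.0, 0.502, 0.865, -0.0]
contact_force: [1.2, -0.0, -3.0]
gripper_width: 0.452
grasp_force: 62.4
```

Emit:
arm_command --moves '[[-1,[-0.773,-0.369,0],0],[-1,[-0.773,-0.369,0],0],[-1,[-0.773,-0.369,0],0],[-1,[-0.773,-0.369,0],0],[-1,[-0.773,-0.369,0],0]]'

```text
time: 34.17
tool_pos: [0.64, -0.1819, 0.2148]
tool_rot: [-0.0, 0.501, 0.865, 0.0]
contact_force: [-0.7, 0.3, -2.6]
gripper_width: 0.454
grasp_force: 62.4
```

Emit:
arm_command --moves '[[-1,[-0.773,-0.369,0],0],[-1,[-0.773,-0.369,0],0],[-1,[-0.773,-0.369,0],0],[-1,[-0.773,-0.369,0],0],[-1,[-0.773,-0.369,0],0],[-1,[-0.773,-0.369,0],0]]'

```text
time: 34.67
tool_pos: [0.6503, -0.3069, 0.2145]
tool_rot: [-0.001, 0.499, 0.866, 0.001]
contact_force: [-0.5, 0.5, -2.7]
gripper_width: 0.453
grasp_force: 62.4
```

Run:
```python
from h import *
for i in range(4): p=manip.grab_frame("wrist")
print(pose(),np.round(proj(p,(.604,-.232,.004))))
uv=np.array([proj(p,(.604+a*-.5*.06+b*.866*.032,-.232+a*.866*.06+b*.5*.032,.004)) for a in(-1,1) for b in(-1,1)]);print(np.round(uv).tolist())
print(rect(p,"dark",[*np.maximum(uv.min(0),5),*uv.max(0)],.004,3))
save(p,"oblong.png",None,.9)
```

```text
[ 0.6503 -0.3069  0.2151  2.0969 34.8667  0.455  62.3872] [319.  81.]
[[288.0, 144.0], [351.0, 144.0], [283.0, 10.0], [355.0, 10.0]]
[array([ 604.882, -231.141]), array([ 55.989, 114.806]), np.float64(30.1)]
```

View pics/oblong.png

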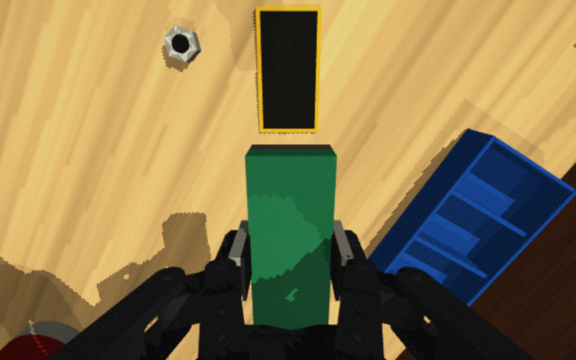

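Oblong pad centre at (288,70) in the picture, measured (0.605,-0.231), yaw 120.1°; its dark inside is 115x56 mm, as expected.

Run:
```python
from h import *
go(.605,-.2313,.055,2.096)
```

```text
pose [ 0.6503 -0.3069  0.2151  2.0969 34.8667  0.455  62.3872] -> shift [ 0.587 -0.008  1.067] turn 0.0001
```

Emit:
arm_command --moves '[[-1,[0.587,-0.008,0],0],[-1,[0.587,-0.008,0],0],[-1,[0.587,-0.008,0.25],0],[-1,[0.587,-0.008,0.5],0],[-1,[0.587,-0.008,0.75],0],[-1,[0.587,-0.008,0.9],0],[-1,[0.587,-0.008,1],0],[-1,[0.587,-0.008,1],0],[-1,[0.587,-0.008,1],0],[-1,[0.587,-0.008,1],0],[-1,[0.587,-0.008,1],0]]'

```text
time: 35.78
tool_pos: [0.6068, -0.2344, 0.0682]
tool_rot: [0.003, 0.5, 0.866, 0.0]
contact_force: [-0.0, -0.1, -2.5]
gripper_width: 0.454
grasp_force: 62.3
```

Run:
```python
from h import *
for i in range(4): manip.grab_frame("wrist"); go(.605,-.2313,.033,2.096)
```

```text
pose [ 0.6066 -0.2343  0.068   2.0947 35.8333  0.4553 62.3119] -> shift [0.023 0.001 0.233] turn -0.0002
pose [ 0.6063 -0.2342  0.0676  2.0946 35.8833  0.4555 62.3119] -> shift [0.021 0.002 0.231] turn -0.0002
pose [ 0.606  -0.2341  0.0671  2.0946 35.9333  0.4573 62.3118] -> shift [0.019 0.004 0.227] turn -0.0002
pose [ 0.6056 -0.2339  0.0666  2.0946 35.9833  0.4533 62.3116] -> shift [0.017 0.005 0.224] turn -0.0002
```

Emit:
arm_command --moves '[[-1,[0.008,0.003,0.06],0],[-1,[0.008,0.003,0.12],0],[-1,[0.008,0.003,0.16],0],[-1,[0.008,0.003,0.18],0],[-1,[0.008,0.003,0.18],0],[-1,[0.008,0.003,0.18],0],[-1,[0.008,0.003,0.18],0],[-1,[0.008,0.003,0.18],0]]'

```text
time: 36.65
tool_pos: [0.605, -0.2324, 0.0385]
tool_rot: [0.0, 0.5, 0.866, 0.0]
contact_force: [0.2, -0.3, -1.7]
gripper_width: 0.45
grasp_force: 62.4
```

Run:
```python
from h import *
for i in range(3): manip.grab_frame("wrist"); go(.605,-.2313,.033,2.096)
print(manip.state()["contact_force"])
```

```text
pose [ 6.05000e-01 -2.32400e-01  3.86000e-02  2.09470e+00  3.67000e+01
  4.47800e-01  6.24444e+01] -> shift [0.006 0.004 0.037] turn -0.0002
pose [ 6.0500e-01 -2.3240e-01  3.8600e-02  2.0947e+00  3.6750e+01  4.5440e-01
  6.2444e+01] -> shift [0.006 0.004 0.037] turn -0.0002
pose [ 6.04900e-01 -2.32300e-01  3.85000e-02  2.09470e+00  3.68000e+01
  4.53900e-01  6.24448e+01] -> shift [0.005 0.004 0.037] turn -0.0002
[ 0.09547966  0.993562   -3.10610256]
```

Emit:
arm_command --moves '[[-1,[0.005,0.004,0.015],0],[-1,[0.005,0.004,0.025],0],[-1,[0.005,0.004,0.032],0],[-1,[0.005,0.004,0.036],0],[-1,[0.005,0.004,0.038],0],[-1,[0.005,0.004,0.038],0]]'

```text
time: 37.3
tool_pos: [0.6049, -0.2311, 0.0338]
tool_rot: [-0.0, 0.5, 0.866, 0.0]
contact_force: [-4.9, 3.2, 7.1]
gripper_width: 0.452
grasp_force: 63.6
```

Contact with the pad, and the position is right. Releasing.

Emit:
arm_command --moves '[[-1,[0,0,-0.004],0],[0,[0,0,-0.004],0],[0.1,[0,0,-0.004],0],[0.3,[0,0,-0.004],0],[0.7,[0,0,-0.004],0],[1,[0,0,-0.004],0],[1,[0,0,-0.004],0],[1,[0,0,-0.2],0],[1,[0,0,-0.5],0],[1,[0,0,-0.8],0],[1,[0,0,-1],0],[1,[0,0,-1],0],[1,[0,0,-1],0],[1,[0,0,-1],0]]'

```text
time: 38.47
tool_pos: [0.6046, -0.2312, 0.1821]
tool_rot: [-0.0, 0.5, 0.866, -0.0]
contact_force: [0.2, -0.4, -0.7]
gripper_width: 1.001
grasp_force: 0.0
```

Emit:
arm_command --moves '[[1,[-0.5,0,-0.3],0],[1,[-0.5,0,-0.3],0],[1,[-0.5,0,-0.3],0],[1,[-0.5,0,-0.3],0],[1,[-0.5,0,-0.3],0],[1,[-0.5,0,-0.3],0]]'

```text
time: 38.97
tool_pos: [0.6411, -0.2949, 0.2244]
tool_rot: [-0.002, 0.5, 0.866, 0.0]
contact_force: [0.2, 0.8, -0.2]
gripper_width: 0.997
grasp_force: 0.0
```

Run:
```python
from h import *
for i in range(4): p=manip.grab_frame("wrist")
print(pose())
print("stone",fit(p,"green",M["stone"],(230,20,410,260),(.605,-.2313,[2.095]),dz=.004,pad=0,S=2))
h,s,v=cv2.split(cv2.cvtColor(p["frame"],cv2.COLOR_RGB2HSV))
u,w=proj(p,(.605,-.2313,.004));l,t=int(u-70),int(max(0,w-110))
m=((h>18)&(h<32)&(s>200)&(v>90)).astype(np.uint8);k=np.zeros_like(m);k[t:int(w+110),l:l+140]=m[t:int(w+110),l:l+140]
pts=np.argwhere(k)[:,::-1];W=np.array([ray(p,a,b,.004)[:2] for a,b in pts],np.float32)*1000
print(len(pts),cv2.minAreaRect(W))
q=manip.grab_frame("top");a=p["frame"][:,150:490];b=q["frame"][90:310,120:520]
a=cv2.resize(a,(340,400));b=cv2.resize(b,(455,250));im=np.zeros((400,795,3),np.uint8);im[:,:340]=a;im[:250,340:]=b
cv2.imwrite("pics/final.png",im[:,:,::-1])
```

```text
[ 0.6418 -0.2951  0.2262  2.0955 39.1667  1.0009  0.    ]
stone (array([ 0.6061, -0.2314,  2.0953]), np.float64(0.981))
1449 ((604.6798095703125, -231.42410278320312), (65.4294662475586, 124.06884765625), 30.039506912231445)
```

View pics/final.png

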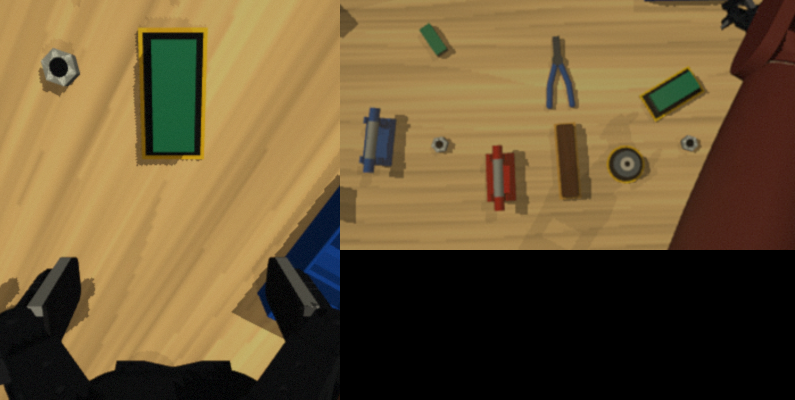

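The final view shows the stone (172,95) centred on the oblong pad within about 1.5 mm and parallel to it. The wheel (627,163) is on the round pad, both bars lie in their rests, and the pliers and brush are where they were. Handing in.

```bash
python3 -c "
from plant import manip
print(manip.job_done())"
```

```text
the job is handed in; nothing more can be done
None
```

I handed the job in at about 39 s: both bars are in their matching rests, the wheel is on the round pad and the stone is on the oblong pad, each measured within about 1.5 mm of centre, and I left the pliers and brush alone.

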